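# Throttle the dry air and thread a rod handle out of the drying case

## Robot

A 6-joint arm with a two-finger parallel gripper is mounted at the origin on the work surface. World frame = base frame: x ahead of the robot, y to its left, z up, the work surface at z = 0. Lengths are in mm, angles in rad, forces in N, time in s.
With the tool pointing down it reaches from about 275 to 750 mm from the base axis. Payload 10.2 kg.
Tool frame: the origin (TCP) lies at the very end of the fingers, on their centre line; the grasp point (between the pads) lies 19 mm behind it; z points along the fingers, y is the direction in which the jaws open and shut (so a half turn about z gives the same grasp; the last joint's range is limited). The gripper opens to 85 mm and grips with 20 to 120 N. Pads are 22 mm wide; open, the fingers measure 114 mm over their backs; the gripper's body (76 mm by 85 mm) begins 54 mm behind the grasp point. The pads swing forward as they close: fully open they stand 13 mm farther back than shut.
Start: joints at [-1.537, 0.313, 1.498, -0, 1.331, -0.223], TCP at [133.33, -507.794, 231.294] pointing down, gripper open.
Joint ranges: [-2.94, 2.94], [-0.97, 2.17], [0.19, 2.56], [-1.23, 4.37], [0.02, 3.11], [-2.88, 2.88]. Speed limits (rad/s): [2.39, 2.39, 3.01, 3.14, 3.14, 3.14].

## Interface

Orientations are given as a unit quaternion [w, x, y, z].
In Python, from rig import * gives the robot as it stands. The module is installed in compiled form; this text tells all that it offers.
- The arm moves only by the shell command python3 -m crank 'ROWS' [FORCE]. ROWS is a JSON object of lists of equal length, an entry for each row: "dp": the shift along the world's x, y, z in cm, a list of three; "delta_rot": the turn, a rotation vector about the world's x, y, z in degrees, a list of three; "claw": the closure in counts, from 0 (fully open) to 255 (shut). A call has 1 to 10 rows; each row shifts and turns the commanded pose from where the row before left it; what a row does not reach is not made up. A row lasts 1/10 s, in which the tool goes at most 50 mm and 8.59 degrees, less where a joint would pass 70% of its speed; a pose out of reach is approached as far as the arm can. A call is refused whole if a number of a shift passes 5 or a number of a turn 8.59, either way. A call with a gripper value outside its range is refused whole. The fingers move at their own pace and stop on an object; FORCE is the grip in N (left out, the last holds). Time passes only in rows, so rows that do not move let the fingers close. It gives the time, the measured TCP pose, the force and the opening at its end, in the units of the state.
- sense(): the state, without advancing time (a new reading comes with each control period).
- capture(name): name is "scene" or "top" or "wrist"; returns (picture, depth): 420x560x3 uint8, red, green, blue; 420x560 float32, mm along the optical axis (not along the pixel's ray), 0 where there is no reading.
- camera_model(name): a dict with "fx", "fy", "cx", "cy" (pixels), "cam_to_world" (4x4, takes a point from camera to world coordinates); the wrist camera has in their place "T_tool_cam" (4x4, takes a point from camera to tool coordinates, whose origin is the TCP and whose axes are the flange's). Camera axes: x right, y up, looking along -z (the intrinsics and any distortion apply to the point x, -y, -z); pixel columns grow to the right and rows downward; lengths in mm; the calibration is good to about 2 mm. A picture is of the moment at which its call begins: read the wrist's pose just before it. camera_model takes no time and is no camera call.
- finish_job(): hands the job in, once; it reports no verdict.
Trained networks look in the newest picture that a camera, given by its name, has taken for a name from the list of things; names that differ only in an ending like _2 or _b are one class to them, and where a whole thing is asked for, a point or a joint stands for the part that bears it (a point fixed in the world has none). Each returns a list of dicts, best first, with "p" (0 to 1); they miss things now and then, are a little off and sometimes report something else, mostly with a low value. They report only what shows in the picture. A call takes as long as a camera call. They do not tell look-alikes from the thing itself.
- boxes_of(camera, target): "centre" ([column, row] in pixels, amid what is visible of it).
- masks_of(camera, target): "region" (420x560 bool, what is visible of it) and "centre" ([column, row] in pixels, amid what is visible of it).
- pinpoint(camera, target): "centre" ([column, row] in pixels: a listed point, or the origin of a listed thing).
The state is a dict: "time_s": time; "joints": joint angles; "dq": joint speeds; "tau": joint torques, N m; "eef_pos": TCP position; "ee_rot": TCP orientation; "force": force on the tool from outside, world axes, zero at the start; "wrist_torque": the same for the moment, N m; "grip_width": opening from 0.0 (shut) to 1.0 (fully open).
Only numpy, scipy, OpenCV 4.12 (cv2) and the standard library are available. Lean on these libraries where they do the work, as an engineer would, in place of code of your own. Each camera call takes 0.05 s, during which the arm holds its last target.

## Task

Turn the lever of the brass air valve to half open, 45 degrees from the pipe, then take the cork fishing-rod handle out of the drying case: it is longer than the opening in the top, so tilt it and draw it up through the opening diagonally, without forcing it against the case. Finish while still holding it in the gripper, motionless, the whole of it about a hand's width or more above the case, and leave the valve half open and the other things on the bench where they are.

Things in the scene. Friction and masses are not known exactly. Their poses are not given: they have to be found in the camera images.
- case: Fixed plywood drying case 300 x 160 mm, 88 mm tall, with an aluminium top. Origin on the bench under the case's centre; x along its 300 mm length towards the air valve, y towards the long side that faces the robot, z up. Inside it runs from x = -144 to +144 and y = -74 to +74 mm, floor 6 mm above the bench; apart from the battens and the handle it is empty.
- opening_center (a point): Centre of the only opening, at the upper face of the case's top (88 mm up; the plate is 4 mm thick, underside at 84 mm). The opening is 165 mm along case x (from x = -90 to +75 mm) and 130 mm along y (-65 to +65).
- opening_valve_edge (a point): Middle of the opening's edge nearest the valve, at case x = +75, y = 0, z = 88 mm. From here the top overhangs 69 mm of room inside, at the other end of the case only 54 mm.
- battens (a point): Middle of the pair of thin upright wooden battens nearer the valve, at their top, 45 mm up (case x = +30 to +45 mm). A like pair stands at case x = -85 to -70 mm. Each pair is 18 mm wide over both (case y = -9 to +9 mm) with a 12 mm gap; the handle rests in the two gaps.
- handle: Loose fishing-rod handle, cork with a wood and aluminium reel seat: a straight round rod 220 mm long, 24 mm thick, rounded ends, 0.08 to 0.15 kg, balanced near its middle. Origin at its middle on its axis, x along it towards the reel seat. Starts level on the battens, axis 55.4 mm up, on case y = 0, middle at case x = -25 to +5 mm, reel seat towards the valve, both ends under the top.
- handle_cork_end (a point): centre of the cork end of the handle, on the axis, 110 mm from its middle (the -x end)
- handle_seat_end (a point): centre of the reel-seat end of the handle, on the axis, 110 mm from its middle (the +x end)
- valve (a joint): Angle (rad) of the ball valve's lever about a vertical axis: 0 = along the pipe, pointing away from the case (fully open); grows counter-clockwise seen from above (lever swings towards the robot); stop at 1.571 (across the pipe, shut). Starts between 0 and 0.45. Friction (about 0.12 N m) holds it where it is left.
- pipe_end (a point): Elbow of the 18 mm brass pipe. The pipe leaves the case's +x end at y = 0, 36 mm above the bench, runs 100 mm straight along case x under the valve lever to this point (case x = 250 mm) and goes down into the bench.
- valve_axis (a point): point on the lever's turning axis at the lever's mid-height, at x = 215, y = 0, z = 77 mm in the case's frame
- valve_tip (a point): free end of the lever at mid-height, 85 mm from the axis. The steel lever is a straight bar 12 mm wide, 18 mm tall, its top 86 mm above the bench, with free space below it down to 45 mm (pipe).
- spool: Bystander: thread spool, white flanges 46 mm across, 48 mm tall, upright, in front of the case; origin under its centre.
- varnish: Bystander: amber jar 44 mm across, 75 mm tall, behind the valve; origin under its centre.
- reel: Bystander: dark flat fishing reel 80 mm across, 28 mm high (40 mm over its small knob), lying behind the case; origin under its centre.
- bodkin: Bystander: screwdriver-like hand tool with a wooden handle, 150 mm long, lying in front of the case; origin under its middle.
- cup: Bystander: white cup 64 mm across, 60 mm tall, behind the case; origin under its centre.
- cork_ring: Bystander: cork ring 34 mm across, 13 mm high, lying in front of the case near the valve; origin under its centre.
Mind the look-alikes: they are no part of the job. What is shaped like the handle but blue or purple is not meant.

How it is judged (in metres and radians):
On the way, in this order (a step that is already met when the one before it is completed fails the run):
1. the valve lever stands half open, 45 degrees (within 8 degrees) (value of joint valve between 0.645 and 0.925 rad), for 0.3 s.
2. the handle sticks diagonally through the opening: one end above the top, the other still below it (((height (world z) of handle_cork_end above 0.105 m and height (world z) of handle_seat_end below 0.08 m) or (height (world z) of handle_seat_end above 0.105 m and height (world z) of handle_cork_end below 0.08 m))), for 0.1 s.
At the end, for the whole second after the job is handed in: The gripper holds the handle still, both ends of its axis more than 140 mm above the bench (over 50 mm above the case's top), touching the case nowhere; the valve lever stands at 45 degrees within 8 degrees (all of step 1 and height (world z) of each of handle_cork_end, handle_seat_end above 0.14 m and contact force between the fingers and handle above 2 N and contact force between handle and case below 0.3 N and linear speed of handle below 0.03 m/s); the arm keeps its last pose, push and grip.
It fails at once if the handle is forced against the case (over 40 N) (contact force between handle and case above 40 N).
It fails at once if one of the loose bystanders is moved by more than 4 cm (distance of any of spool, varnish, reel, bodkin, cup, cork_ring from where it was at the start of the episode above 0.04 m).
It also fails if it takes over 48 s, if anything falls off the work surface, if the arm or the gripper's body presses on something with over 40 N, if the wrist force passes 120 N, or if a joint passes its speed limit or range.

## Working session

There is one attempt and no reset: what is moved stays moved. The work goes in short steps, Python scripts to look and compute and a shell command to move; the robot and the scene stay as the last step left them, time stands still between calls to the robot, and variables do not carry over. Pictures are saved under pics/ and viewed, and the job is handed in when it is done.

```bash
mkdir -p pics
cat > h.py <<'E'
from rig import *
import numpy as np, cv2
def save(n,img): cv2.imwrite('pics/'+n+'.png', img[:,:,::-1])
def deproj(cam,px,depth):
    m=camera_model(cam); u,v=px
    d=depth
    p=np.array([(u-m['cx'])/m['fx']*d, -(v-m['cy'])/m['fy']*d, -d,1])
    return (np.array(m['cam_to_world'])@p)[:3]
E
python3 - <<'E'
from h import *
s=sense(); print({k:np.round(v,3) for k,v in s.items()})
for c in ['scene','top']:
    im,d=capture(c); save(c+'0',im); np.save(c+'0.npy',d)
    m=camera_model(c); print(c,{k:np.round(v,3).tolist() for k,v in m.items()})
    for t in ['opening_center','opening_valve_edge','pipe_end','valve_axis','valve_tip','handle','handle_cork_end','handle_seat_end','battens','case']:
        r=pinpoint(c,t)
        print(t,[(np.round(x['centre'],1).tolist(),round(x['p'],2)) for x in r[:3]])
E
```

```text
{'time_s': np.float64(0.0), 'joints': array([-1.537,  0.313,  1.498,  0.   ,  1.331, -0.223]), 'dq': array([ 0.   ,  0.   ,  0.   ,  0.001,  0.001, -0.001]), 'tau': array([ 1.0000e-03, -4.1226e+01, -2.5975e+01, -0.0000e+00,  4.0000e-03,
       -0.0000e+00]), 'eef_pos': array([ 133.319, -507.521,  230.731]), 'ee_rot': array([-0.001,  0.992,  0.128,  0.   ]), 'force': array([-0.754, -0.517, -0.373]), 'wrist_torque': array([-0.04 , -0.026, -0.008]), 'grip_width': np.float64(1.002)}
scene {'fx': 382.367, 'fy': 382.367, 'cx': 283.428, 'cy': 215.487, 'cam_to_world': [[0.137, -0.854, 0.502, 946.73], [0.991, 0.122, -0.062, -95.622], [-0.009, 0.506, 0.862, 814.206], [0.0, 0.0, 0.0, 1.0]]}
opening_center [([249.1, 241.4], 0.8), ([386.3, 208.4], 0.21)]
opening_valve_edge [([287.4, 232.5], 0.7)]
pipe_end [([363.1, 233.0], 0.88), ([302.0, 202.0], 0.44)]
valve_axis [([350.8, 223.5], 0.79), ([212.4, 212.6], 0.32)]
valve_tip [([385.4, 207.4], 0.83), ([355.6, 294.3], 0.67), ([350.0, 221.5], 0.65)]
handle [([256.1, 244.0], 0.84), ([366.8, 169.8], 0.8), ([201.1, 160.3], 0.78)]
handle_cork_end [([207.4,
[... 274 characters left out ...]
, 'cam_to_world': [[0.084, 0.973, -0.216, 346.934], [-0.997, 0.081, -0.022, -56.52], [-0.004, 0.217, 0.976, 872.044], [0.0, 0.0, 0.0, 1.0]]}
opening_center [([202.0, 190.7], 0.74), ([325.9, 187.6], 0.64)]
opening_valve_edge [([286.2, 186.9], 0.74)]
pipe_end [([203.7, 188.1], 0.97), ([288.2, 251.0], 0.72), ([254.6, 248.4], 0.17)]
valve_axis [([215.6, 186.6], 0.85)]
valve_tip [([175.9, 190.4], 0.69)]
handle [([164.6, 272.8], 0.93), ([318.8, 193.1], 0.66), ([207.1, 188.5], 0.64)]
handle_cork_end [([504.3, 245.7], 0.93), ([371.9, 194.8], 0.92), ([157.7, 327.6], 0.88)]
handle_seat_end [([409.5, 208.8], 0.73), ([179.9, 221.3], 0.55)]
battens [([302.9, 190.0], 0.87), ([318.5, 191.4], 0.17)]
case []
```

View pics/scene0.png

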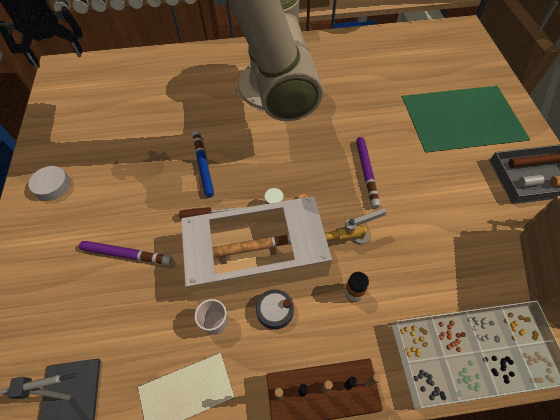

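View pics/top0.png

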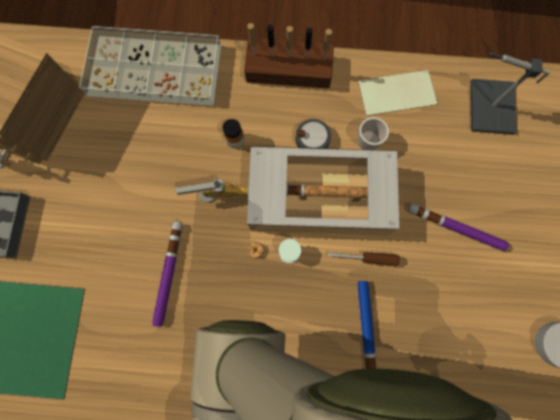

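```bash
cat >> h.py <<'E'
def cloud(cam,d):
    m=camera_model(cam); v,u=np.mgrid[0:420,0:560]
    P=np.stack([(u-m['cx'])/m['fx']*d,-(v-m['cy'])/m['fy']*d,-d,np.ones_like(d)],-1)
    return (P@np.array(m['cam_to_world']).T)[...,:3]
E
python3 - <<'E'
from h import *
for c in ['top','scene']:
    d=np.load(c+'0.npy'); P=cloud(c,d)
    print(camera_model(c).keys())
    x,y,z=P[...,0],P[...,1],P[...,2]
    ok=(d>0)
    print('bench z',np.median(z[ok&(abs(z)<15)]))
    m=ok&(z>80)&(z<97)
    n,l,st,_=cv2.connectedComponentsWithStats(m.astype(np.uint8),connectivity=4)
    for i in np.argsort(-st[1:,4])[:6]+1:
        q=P[l==i]; 
        print(st[i],q.mean(0).round(1),cv2.minAreaRect(q[:,:2].astype(np.float32)))
E
```

```text
dict_keys(['fx', 'fy', 'cx', 'cy', 'cam_to_world'])
bench z -0.17129097136705695
[ 247  148  152   81 6462] [ 567.4 -108.2   87.5] ((570.7953491210938, -113.43954467773438), (161.68092346191406, 300.5960693359375), 3.0496926307678223)
[ 15  71  53  83 553] [680.4 487.5  88.6] ((684.6095581054688, 486.22515869140625), (7.182588577270508, 199.77476501464844), 71.75093078613281)
[176 181  44  13 274] [548.9 139.3  85.8] ((549.6110229492188, 139.14010620117188), (13.134182929992676, 88.91570281982422), 13.71479606628418)
[508  86   7   7  28] [ 817.6 -497.    87.6] ((818.2916870117188, -497.71722412109375), (9.145941734313965, 6.442215919494629), 48.315250396728516)
[324  49   6   4  11] [ 875.8 -100.8   91.7] ((876.162841796875, -100.85004425048828), (10.475685119628906, 5.644349575042725), 86.99640655517578)
[251  44   5   4   9] [874.9  58.7  92.4] ((875.4661254882812, 58.78962707519531), (8.644352912902832, 5.050207614898682), 82.6005630493164)
dict_keys(['fx', 'fy', 'cx', 'cy', 'cam_to_world'])
bench z 1.4702072882151924
[ 181  196  151   92 5589] [ 577.4 -111.5   88.9] ((570.1771240234375, -114.01255798339844), (163.18685913085938, 300.3226623535156), 2.7943596839904785)
[538 209  22  90 478] [695.4 482.   88.5] ((686.8533935546875, 488.048095703125), (11.800519943237305, 198.80577087402344), 73.42337799072266)
[348 208  39  19 234] [551.7 137.3  86.8] ((551.3126220703125, 138.8168487548828), (19.66388702392578, 90.5044937133789), 10.659184455871582)
[ 49   0  27  10 130] [-383.6 -659.7   88.3] ((-382.63323974609375, -657.7901611328125), (86.96751403808594, 42.499393463134766), 89.08635711669922)
[73  0 19  8 85] [-372.5 -594.8   87.7] ((-375.46087646484375, -587.6146240234375), (29.618412017822266, 62.02313995361328), 40.905517578125)
[91  0 14  6 69] [-368.1 -537.5   88.5] ((-366.8876953125, -535.0484008789062), (23.444034576416016, 42.95119857788086), 26.62356948852539)
```

```bash
cat >> h.py <<'E'
C=np.array([570.5,-113.7]); a=np.radians(2.92); ex=np.array([-np.sin(a),np.cos(a)]); ey=np.array([-np.cos(a),-np.sin(a)])
def tocase(p): p=np.asarray(p); q=p[:2]-C; return np.array([q@ex,q@ey,p[2]])
def toworld(x,y,z): r=C+x*ex+y*ey; return np.array([*r,z])
def atz(cam,px,z):
    p0=np.array(camera_model(cam)['cam_to_world'])[:3,3]; p1=deproj(cam,px,1000.)
    t=(z-p0[2])/(p1[2]-p0[2]); return p0+t*(p1-p0)
E
python3 - <<'E'
from h import *
for c,L in {'top':{'opening_center':[(202,190.7,88),(325.9,187.6,88)],'edge':[(286.2,186.9,88)],'pipe_end':[(203.7,188.1,36)],'axis':[(215.6,186.6,77)],'tip':[(175.9,190.4,77)],'handle':[(318.8,193.1,55.4)],'cork':[(371.9,194.8,55.4)],'battens':[(302.9,190,45)],'varn':[(233,130,70)],'spool':[(290,250,48)],'ring':[(257,250,10)],'purple':[(177,225,20)]},
 'scene':{'oc':[(249.1,241.4,88)],'edge':[(287.4,232.5,88)],'pipe':[(363.1,233,36)],'axis':[(350.8,223.5,77)],'tip':[(385.4,207.4,77)],'handle':[(256.1,244,55.4)],'cork':[(207.4,255.1,55.4)],'battens':[(273.5,244.9,45)]}}.items():
  for k,v in L.items():
    for u in v:
      w=atz(c,u[:2],u[2]); print(c,k,w.round(1),tocase(w).round(1))
for c,i in (('top',3),('scene',3)):
    d=np.load(c+'0.npy'); P=cloud(c,d); q=P.reshape(-1,3); q=q[(d.ravel()>0)&(q[:,2]>80)&(q[:,2]<92)]
    k=np.array([tocase(p) for p in q]); k=k[(k[:,0]>225)&(k[:,0]<310)&(abs(k[:,1])<80)]
    print(c,len(k),k.mean(0), np.degrees(np.arctan2(k[:,1].mean(),k[:,0].mean()-215)), cv2.fitLine(k[:,:2].astype(np.float32),cv2.DIST_L2,0,.01,.01).ravel())
im=cv2.imread('pics/top0.png'); cv2.imwrite('pics/ctop.png',cv2.resize(im[120:270,150:420],None,fx=2.9,fy=2.9,interpolation=cv2.INTER_CUBIC))
im=cv2.imread('pics/scene0.png'); cv2.imwrite('pics/cscene.png',cv2.resize(im[180:310,160:420],None,fx=3,fy=3,interpolation=cv2.INTER_CUBIC))
E
```

```text
top opening_center [542.1 128.9  88. ] [243.7  16.   88. ]
top opening_center [ 569.1 -119.    88. ] [-5.2  1.6 88. ]
top edge [564.  -39.3  88. ] [74.7  2.7 88. ]
top pipe_end [561.1 138.3  36. ] [252.2  -3.4  36. ]
top axis [555.8 104.9  77. ] [219.1   3.6  77. ]
top tip [541.1 184.7  77. ] [299.5  14.2  77. ]
top handle [ 565.2 -107.6   55.4] [ 6.4  4.9 55.4]
top cork [ 570.7 -218.2   55.4] [-104.4    5.1   55.4]
top battens [572.  -74.2  45. ] [39.4 -3.5 45. ]
top varn [684.8  84.4  70. ] [ 192.  -124.2   70. ]
top spool [442.4 -57.2  48. ] [ 63.  125.1  48. ]
top ring [440.9  13.2  10. ] [133.3 123.   10. ]
top purple [479.  188.8  20. ] [306.8  76.   20. ]
scene oc [ 576.3 -124.5   88. ] [-11.1  -5.3  88. ]
scene edge [566.7 -41.1  88. ] [72.7  0.1 88. ]
scene pipe [565.4 134.4  36. ] [248.1  -7.5  36. ]
scene axis [558.6 101.2  77. ] [215.2   1.   77. ]
scene tip [528.9 187.8  77. ] [303.2  26.2  77. ]
scene handle [ 568.3 -111.1   55.4] [ 2.7  2.1 55.4]
scene cork [ 580.  -218.7   55.4] [-105.4   -4.2   55.4]
scene battens [570.8 -73.1  45. ] [40.6 -2.4 45. ]
top 227 [261.33480619  10.16623812  85.29851447] 12.37507424187394 [9.8090255e-01 1.9449995e-01 2.6133481e+02 1.0166238e+01]
scene 184 [261.21544238   7.86053742  86.60659459] 9.652759198013202 [9.8110831e-01 1.9345930e-01 2.6121545e+02 7.8605375e+00]
```

View pics/ctop.png

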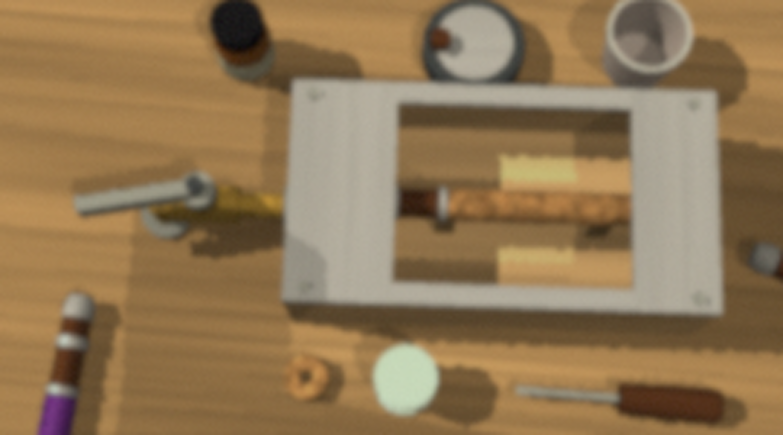

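View pics/cscene.png

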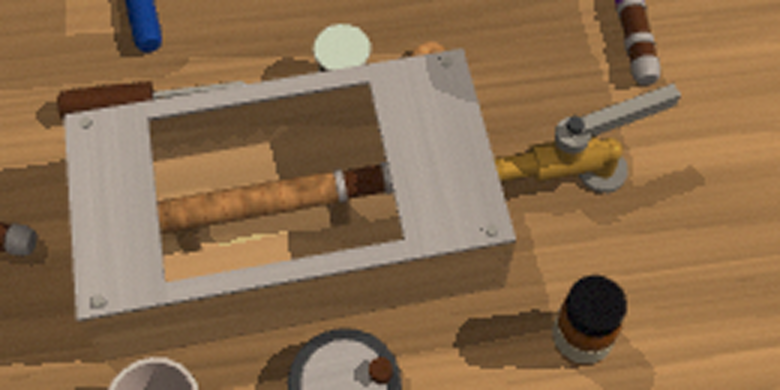

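Run:
```python
from h import *
def c1(u,v): return (u/2.9+150,v/2.9+120)
def c2(u,v): return (u/3+160,v/3+180)
print('ring top',tocase(atz('top',c1(442,203),62)),'scene',tocase(atz('scene',c2(342,186),62)))
im=cv2.imread('pics/top0.png'); cv2.imwrite('pics/p1.png',cv2.resize(im[205:340,130:200],None,fx=4,fy=4,interpolation=cv2.INTER_CUBIC))
im=cv2.imread('pics/scene0.png'); cv2.imwrite('pics/p2.png',cv2.resize(im[130:215,345:390],None,fx=6,fy=6,interpolation=cv2.INTER_CUBIC))
```

```text
ring top [41.00601343  1.10551041 62.        ] scene [41.93549626 -3.90574699 62.        ]
```

View pics/p1.png

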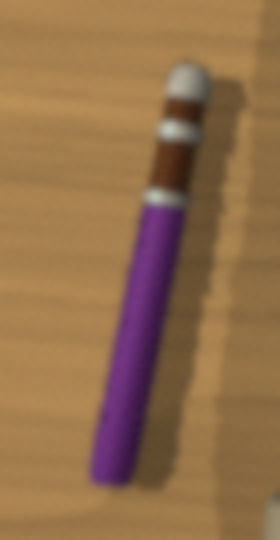

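View pics/p2.png

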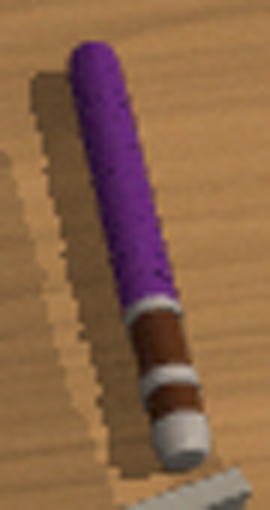

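```bash
python3 - <<'E'
from h import *
for r in (11.2,19.7,28.2,36.7,45,48):
    t=np.radians(r); print(r,toworld(215+62*np.cos(t),62*np.sin(t),58).round(1))
print(toworld(-28,0,0))
E
python3 -m crank '{"dp":[[2.6,4.2,0],[2.6,4.2,0],[2.6,4.2,0],[2.6,4.2,0],[2.6,4.2,0],[2.6,4.2,0],[2.6,4.2,0],[2.6,4.2,0],[2.6,4.2,0],[2.6,4.2,0]],"delta_rot":[[0,0,8],[0,0,8],[0,0,8],[0,0,8],[0,0,8],[0,0,8],[0,0,8],[0,0,8],[0,0,8],[0,0,8]],"claw":[0,0,0,0,0,0,0,0,0,0]}' 40
```

```text
11.2 [544.4 161.1  58. ]
19.7 [535.7 158.3  58. ]
28.2 [527.5 154.1  58. ]
36.7 [520.  148.8  58. ]
45 [513.5 142.6  58. ]
48 [511.4 140.1  58. ]
[ 571.92636356 -141.66364581    0.        ]
time_s: 2.1
eef_pos: [394.0, -85.9, 231.6]
ee_rot: [0.001, 0.675, 0.738, 0.0]
force: [1.3, -1.5, 0.5]
grip_width: 1.001
```

```bash
python3 -m crank '{"dp":[[2.5,4.2,0],[2.5,4.2,0],[2.5,4.2,0],[2.5,4.2,0],[2.5,4.1,0],[2.5,3.8,-1],[0,0,-4],[0,0,-2],[0,0,0],[0,0,0]],"delta_rot":[[0,0,3],[0,0,3],[0,0,3],[0,0,0],[0,0,0],[0,0,0],[0,0,0],[0,0,0],[0,0,0],[0,0,0]],"claw":[110,110,110,110,110,110,110,110,110,110]}' 40
python3 - <<'E'
from h import *
for c in ['scene','wrist']:
    im,d=capture(c); save(c+'1',im)
s=sense(); print(s['eef_pos'],s['ee_rot'],s['grip_width'],s['joints'])
E
```

```text
time_s: 3.1
eef_pos: [543.7, 159.1, 162.2]
ee_rot: [0.0, 0.618, 0.786, 0.0]
force: [0.8, 0.2, 1.3]
grip_width: 0.568
[544.0783256  159.04260483 163.05552954] [0.00107426 0.61777753 0.78635158 0.00098373] 0.5630230731396976 [ 7.77577796e-02  4.61564923e-01  1.46752565e+00 -6.96425231e-06
  1.20958882e+00 -1.61207918e-01]
```

View pics/wrist1.png

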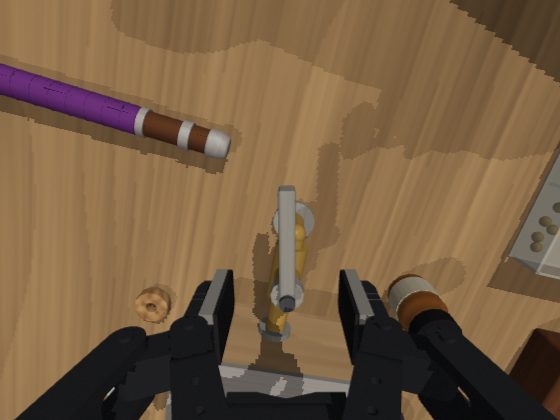

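View pics/scene1.png

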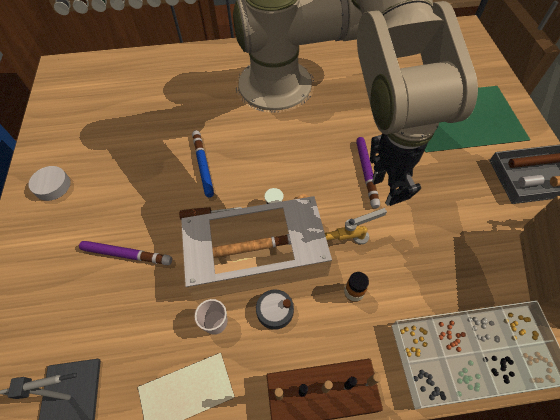

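```bash
python3 -m crank '{"dp":[[0,0,-4],[0,0.2,-4],[0,0,-2],[0,0,0],[0,0,0],[0,0,0],[0,0,0],[0,0,0]],"delta_rot":[[0,0,0],[0,0,0],[0,0,0],[0,0,0],[0,0,0],[0,0,0],[0,0,0],[0,0,0]],"claw":[110,110,110,255,255,255,255,255]}' 30
```

```text
time_s: 4.0
eef_pos: [544.6, 161.2, 63.4]
ee_rot: [0.001, 0.618, 0.786, 0.001]
force: [0.1, -0.6, 6.6]
grip_width: 0.133
```

```bash
python3 -m crank '{"dp":[[-0.44,-0.12,0],[-0.43,-0.16,0],[-0.42,-0.2,0],[-0.4,-0.22,0],[-0.38,-0.25,0],[-0.37,-0.28,0],[-0.34,-0.3,0],[-0.31,-0.32,0],[0,0,0],[0,0,0]],"delta_rot":[[0,0,4.2],[0,0,4.2],[0,0,4.2],[0,0,4.2],[0,0,4.2],[0,0,4.2],[0,0,4.3],[0,0,4.3],[0,0,0],[0,0,0]],"claw":[255,255,255,255,255,255,255,255,255,255]}' 30
python3 - <<'E'
from h import *
s=sense(); print(s['eef_pos'],s['force'],s['wrist_torque'], s['ee_rot'])
q=s['ee_rot']; print(np.degrees(2*np.arctan2(q[2],q[1]))-92.92)
k=tocase(s['eef_pos']); print(k,np.degrees(np.arctan2(k[1],k[0]-215)))
E
```

```text
time_s: 5.0
eef_pos: [513.4, 142.8, 63.3]
ee_rot: [0.002, 0.362, 0.932, 0.001]
force: [-1.7, -0.2, 10.0]
grip_width: 0.133
[513.41371141 142.78457625  63.34779482] [-1.71947438 -0.16689021  9.9888187 ] [0.00684938 0.25627896 0.04376153] [1.57131354e-03 3.62224435e-01 9.32089294e-01 7.33363445e-04]
44.60619467600084
[259.05963028  43.94644646  63.34779482] 44.926312452018436
```

```bash
python3 -m crank '{"dp":[[0,0,0],[0,0,0],[0,0,0],[0,0,2],[0,0,5],[0,0,5],[0,-2,3],[2,-4.5,0],[2,-4.5,0],[2,-4.5,0]],"delta_rot":[[0,0,0],[0,0,0],[0,0,0],[0,0,0],[0,0,0],[0,0,0],[0,0,-5],[0,0,-8],[0,0,-8],[0,0,-8]],"claw":[110,110,110,110,110,110,110,110,110,110]}' 60
python3 - <<'E'
from h import *
for c in ['top','scene']:
    im,d=capture(c); save(c+'2',im); P=cloud(c,d); q=P.reshape(-1,3); q=q[(d.ravel()>0)&(q[:,2]>80)&(q[:,2]<92)]
    k=np.array([tocase(p) for p in q]); k=k[(k[:,0]>220)&(k[:,0]<310)&(k[:,1]<80)&(k[:,1]>-15)]
    k=k[np.hypot(k[:,0]-215,k[:,1])<90]
    print(c,len(k),k.mean(0), np.degrees(np.arctan2(k[:,1].mean(),k[:,0].mean()-215)), cv2.fitLine(k[:,:2].astype(np.float32),cv2.DIST_L2,0,.01,.01).ravel())
s=sense(); q=s['ee_rot'];print(s['eef_pos'],np.degrees(2*np.arctan2(q[2],q[1])))
im=cv2.imread('pics/scene2.png'); cv2.imwrite('pics/c2.png',cv2.resize(im[150:310,160:420],None,fx=3,fy=3,interpolation=cv2.INTER_CUBIC))
E
```

```text
time_s: 6.0
eef_pos: [572.9, -14.0, 211.7]
ee_rot: [0.0, 0.586, 0.81, 0.0]
force: [0.6, -0.2, -0.6]
grip_width: 0.567<stdin>:6: RuntimeWarning: Mean of empty slice.
  ret = um.true_divide(
  ret = ret.dtype.type(ret / rcount)
Traceback (most recent call last):
cv2.error: OpenCV(4.12.0) /io/opencv/modules/imgproc/src/linefit.cpp:50: error: (-215:Assertion failed) count > 0 in function 'fitLine2D_wods'
```

```bash
python3 -m crank '{"dp":[[0,-4.5,0],[0,-4.5,0],[0,-3.8,0],[0,0,-3],[0,0,0],[0,0,0]],"delta_rot":[[0,0,-7.6],[0,0,-7.7],[0,0,0],[0,0,0],[0,0,0],[0,0,0]],"claw":[110,110,110,110,110,110]}' 60
python3 - <<'E'
from h import *
for c in ['scene','wrist','top']:
    im,d=capture(c); save(c+'2',im)
    if c=='wrist': continue
    P=cloud(c,d); q=P.reshape(-1,3); q=q[(d.ravel()>0)&(q[:,2]>80)&(q[:,2]<92)]
    k=np.array([tocase(p) for p in q]); k=k[(k[:,0]>220)&(k[:,0]<310)&(k[:,1]<80)&(k[:,1]>-15)]
    k=k[np.hypot(k[:,0]-215,k[:,1])<90]
    print(c,len(k))
    if len(k)>5: print(k.mean(0), np.degrees(np.arctan2(k[:,1].mean(),k[:,0].mean()-215)), cv2.fitLine(k[:,:2].astype(np.float32),cv2.DIST_L2,0,.01,.01).ravel())
s=sense(); q=s['ee_rot'];print(s['eef_pos'],np.degrees(2*np.arctan2(q[2],q[1])),s['joints'])
print(tocase(s['eef_pos']),{k:v for k,v in camera_model('wrist').items()})
im=cv2.imread('pics/scene2.png'); cv2.imwrite('pics/c2.png',cv2.resize(im[150:310,160:420],None,fx=3,fy=3,interpolation=cv2.INTER_CUBIC))
E
```

```text
time_s: 6.65
eef_pos: [572.4, -139.8, 181.6]
ee_rot: [-0.0, 0.687, 0.727, -0.0]
force: [0.4, 0.6, 0.7]
grip_width: 0.569
scene 169
[246.52782427  30.41450084  86.61532205] 43.97030235155069 [  0.6870716   0.7265897 246.52782    30.414501 ]
top 245
[247.3376945   33.00086106  85.34196937] 45.581514853430484 [  0.70409906   0.7101018  247.33769     33.000862  ]
[ 572.96541458 -139.68233652  182.65704345] 93.2843621486387 [-4.37644832e-01  4.92502343e-01  1.36570907e+00  3.84513466e-05
  1.28143031e+00 -4.94978702e-01]
[-26.07419404  -1.13863293 182.65704345] {'fx': 341.9182169700048, 'fy': 341.9182169700048, 'cx': 285.7867582544992, 'cy': 214.59397500278925, 'T_tool_cam': array([[-1.34401152e-05,  9.46824278e-01,  3.21751124e-01,
         8.25574614e+01],
       [ 9.99999815e-01,  2.08136298e-04, -5.70715607e-04,
        -2.23043875e-02],
       [-6.07335480e-04,  3.21751057e-01, -9.46824106e-01,
        -1.43506686e+02],
       [ 0.00000000e+00,  0.00000000e+00,  0.00000000e+00,
         1.00000000e+00]])}
```

View pics/c2.png

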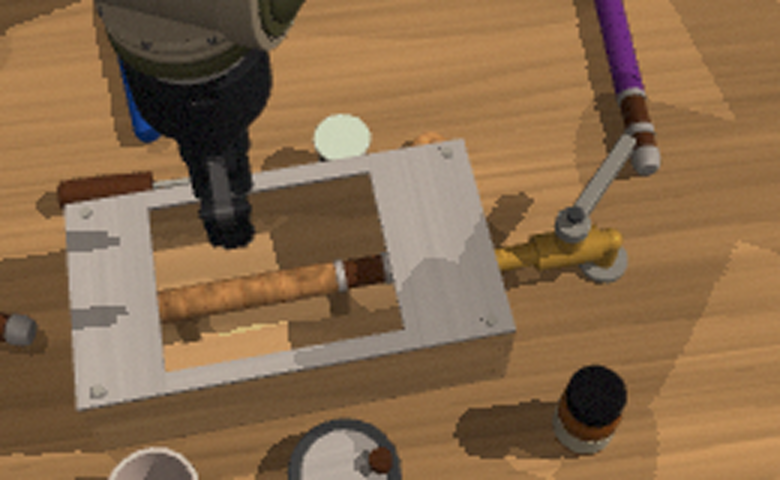

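View pics/wrist2.png

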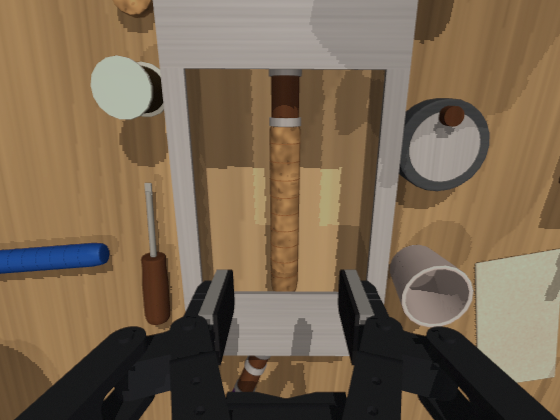

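Run:
```python
from h import *
from scipy.spatial.transform import Rotation as R
s=sense(); q=s['ee_rot']; T=np.eye(4); T[:3,:3]=R.from_quat([q[1],q[2],q[3],q[0]]).as_matrix(); T[:3,3]=s['eef_pos']
m=camera_model('wrist'); W=T@m['T_tool_cam']
def at(u,v,z):
    d=W[:3,:3]@np.array([(u-m['cx'])/m['fx'],-(v-m['cy'])/m['fy'],-1]); p=W[:3,3]; return tocase(p+d*(z-p[2])/d[2]).round(1)
for n,u,v,z in [('ring',285,122,65),('ring2',285,72,65),('valve edge',285,68,86),('cork edge',285,292,88),('left',190,180,88),('right',385,180,88),('rodL',270,200,56),('rodR',300,200,56)]: print(n,at(u,v,z))
```

```text
ring [39.9 -0.5 65. ]
ring2 [74.  -0.3 65. ]
valve edge [75.  -0.3 86. ]
cork edge [-89.7  -1.2  88. ]
left [ 1.1 66.8 88. ]
right [  1.9 -71.9  88. ]
rodL [-22.8  11.5  56. ]
rodR [-22.7 -13.2  56. ]
```

```bash
python3 -m crank '{"dp":[[0,0,-5],[0,0,-5],[0,0,-4.6],[0,0,0],[0,0,0],[0,0,0],[0,0,0],[0,0,0],[0,0,0]],"delta_rot":[[0,0,0],[0,0,0],[0,0,0],[0,0,0],[0,0,0],[0,0,0],[0,0,0],[0,0,0],[0,0,0]],"claw":[110,110,110,110,255,255,255,255,255]}' 60
python3 -c "
from h import *
s=sense();print(tocase(s['eef_pos']),s['force'],s['wrist_torque'])"
```

```text
time_s: 7.7
eef_pos: [572.5, -140.8, 38.7]
ee_rot: [0.001, 0.687, 0.727, -0.0]
force: [-8.7, -1.0, 6.5]
grip_width: 0.258
[-27.13288984  -0.58630251  38.72690306] [-8.69158815 -0.96412811  6.54067967] [-0.01720232  1.52063089 -0.00557878]
```

```bash
python3 -m crank '{"dp":[[0,0,0.5],[0,0,0.5],[0,0,0],[0,0,0]],"delta_rot":[[0,0,0],[0,0,0],[0,0,0],[0,0,0]],"claw":[255,255,255,255]}' 60
python3 -c "
from h import *
s=sense();print(tocase(s['eef_pos']),s['force'],s['wrist_torque'])
for c in ['scene','wrist']:
    im,d=capture(c); save(c+'3',im)
im=cv2.imread('pics/scene3.png'); cv2.imwrite('pics/c3.png',cv2.resize(im[150:310,160:420],None,fx=3,fy=3,interpolation=cv2.INTER_CUBIC))
"
```

```text
time_s: 8.1
eef_pos: [572.9, -140.4, 46.1]
ee_rot: [0.001, 0.687, 0.727, 0.0]
force: [0.5, -0.2, -0.5]
grip_width: 0.261
[-26.77193184  -1.01397901  46.09787379] [ 0.46889655 -0.21435271 -0.54620707] [-0.05346488  0.01003433  0.00303229]
```

View pics/c3.png

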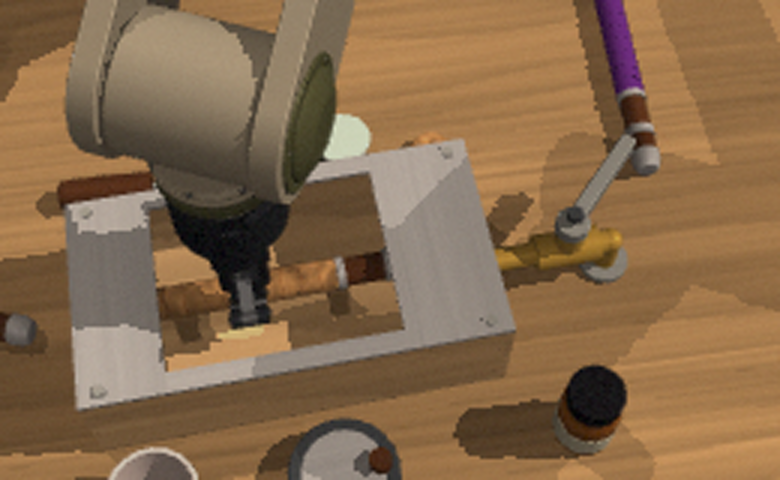

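View pics/wrist3.png

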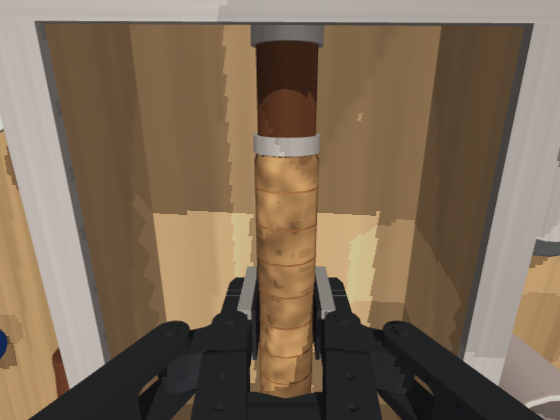

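```bash
python3 -m crank '{"dp":[[-0.03,0.6,0.02],[-0.03,0.6,0.02],[-0.03,0.6,0.02],[-0.03,0.6,0.04],[0,0,0],[0,0,0]],"delta_rot":[[0,0,0],[0,0,0],[0,0,0],[0,0,0],[0,0,0],[0,0,0]],"claw":[255,255,255,255,255,255]}' 60
python3 -c "
from h import *
s=sense();print(tocase(s['eef_pos']),s['force'],s['wrist_torque'])
for c in ['scene','top']:
    im,d=capture(c); save(c+'4',im)
im=cv2.imread('pics/scene4.png'); cv2.imwrite('pics/c4.png',cv2.resize(im[150:310,160:420],None,fx=3,fy=3,interpolation=cv2.INTER_CUBIC))
"
```

```text
time_s: 8.8
eef_pos: [571.3, -116.1, 46.3]
ee_rot: [0.0, 0.687, 0.727, -0.0]
force: [0.8, 0.2, -0.8]
grip_width: 0.261
[-2.48417604 -0.66537884 46.32813603] [ 0.84247236  0.15706583 -0.75205482] [-0.05296711 -0.0664496  -0.05204881]
```

View pics/c4.png

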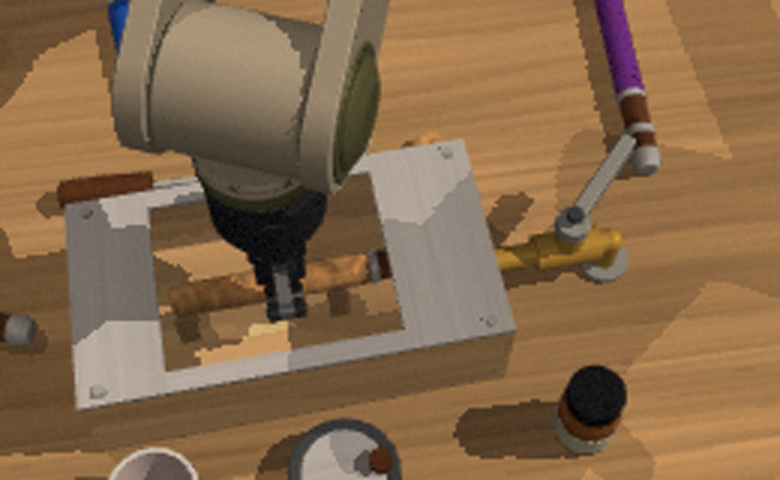

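```bash
python3 -c "
from h import *
print(tocase(atz('scene',(217.5,249.5),65)))"
python3 -m crank '{"dp":[[0,-0.04,0.25],[0,-0.06,0.25],[0,-0.07,0.3],[0,0,0]],"delta_rot":[[-3.3,-0.17,0],[-3.3,-0.17,0],[-3.3,-0.17,0],[0,0,0]],"claw":[255,255,255,255]}' 60
python3 -c "
from h import *
s=sense();print(tocase(s['eef_pos']),s['force'],s['wrist_torque'])
for c in ['scene']:
    im,d=capture(c); save(c+'5',im)
im=cv2.imread('pics/scene5.png'); cv2.imwrite('pics/c5.png',cv2.resize(im[150:310,160:420],None,fx=3,fy=3,interpolation=cv2.INTER_CUBIC))
"
```

```text
[-81.38141358   0.21307999  65.        ]
time_s: 9.3
eef_pos: [571.3, -117.3, 54.4]
ee_rot: [0.063, 0.684, 0.724, -0.06]
force: [0.4, 0.1, -0.6]
grip_width: 0.259
[-3.62813567 -0.60713615 54.44456537] [ 0.36416361  0.13231593 -0.59807823] [ 0.06713415  0.04695147 -0.00922478]
```

View pics/c5.png

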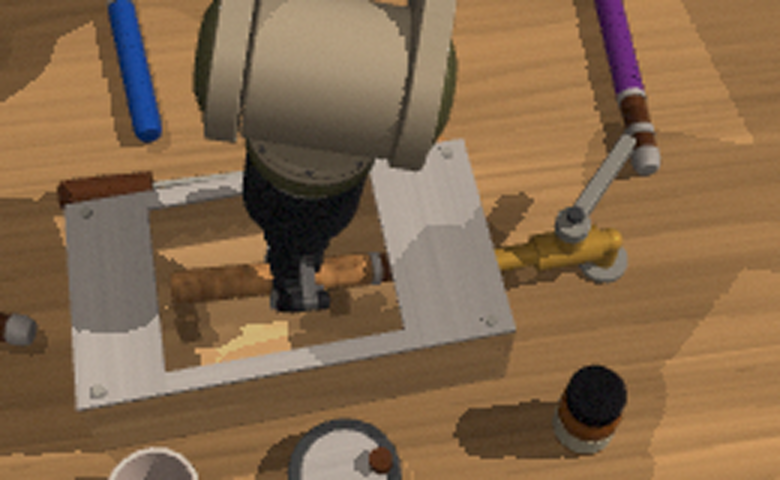

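Centre ≈ +28, matches the plan; no contact force. Continue to 20° then 30°.

```bash
python3 -m crank '{"dp":[[0,-0.02,0.28],[0,-0.02,0.28],[0,-0.02,0.28],[0,-0.03,0.58],[0,-0.03,0.58],[0,-0.03,0.58],[0,0,0],[0,0,0]],"delta_rot":[[-3.3,-0.17,0],[-3.3,-0.17,0],[-3.4,-0.17,0],[-3.3,-0.17,0],[-3.3,-0.17,0],[-3.4,-0.17,0],[0,0,0],[0,0,0]],"claw":[255,255,255,255,255,255,255,255]}' 60
python3 -c "
from h import *
from scipy.spatial.transform import Rotation as R
s=sense();print(tocase(s['eef_pos']),s['force'],s['wrist_torque'],s['joints'])
q=s['ee_rot'];M=R.from_quat([q[1],q[2],q[3],q[0]]).as_matrix();print(M)
t=s['eef_pos']; g=t-M[:,2]*17.5; x=M[:,0]
for sg in (1,-1):
  c=g+sg*28*x; print('c',tocase(c),'ends',tocase(c+110*x),tocase(c-110*x))
for c in ['scene']:
    im,d=capture(c); save(c+'6',im)
im=cv2.imread('pics/scene6.png'); cv2.imwrite('pics/c6.png',cv2.resize(im[150:310,160:420],None,fx=3,fy=3,interpolation=cv2.INTER_CUBIC))
"
```

```text
time_s: 10.15
eef_pos: [571.1, -119.7, 79.7]
ee_rot: [0.186, 0.664, 0.702, -0.178]
force: [-0.0, -0.7, -1.5]
grip_width: 0.259
[-6.02791537 -0.33111277 79.74208381] [-0.00277418 -0.69392846 -1.53925147] [0.27870494 0.04517426 0.01588265] [-0.19491206  0.60646073  1.57755804 -0.64546538  0.93005443  0.13683497]
[[-0.0491941   0.99848499  0.02465068]
 [ 0.86633961  0.05493924 -0.49642458]
 [-0.49702679 -0.00306531 -0.86772978]]
c [26.96639349 -0.20290599 81.01060498] ends [122.41568217   0.34682403  26.3376584 ] [-68.4828952   -0.75263601 135.68355155]
c [-21.62597166  -0.48276854 108.84410505] ends [7.38233170e+01 6.69614731e-02 5.41711585e+01] [-117.07526034   -1.03249856  163.51705163]
```

View pics/c6.png

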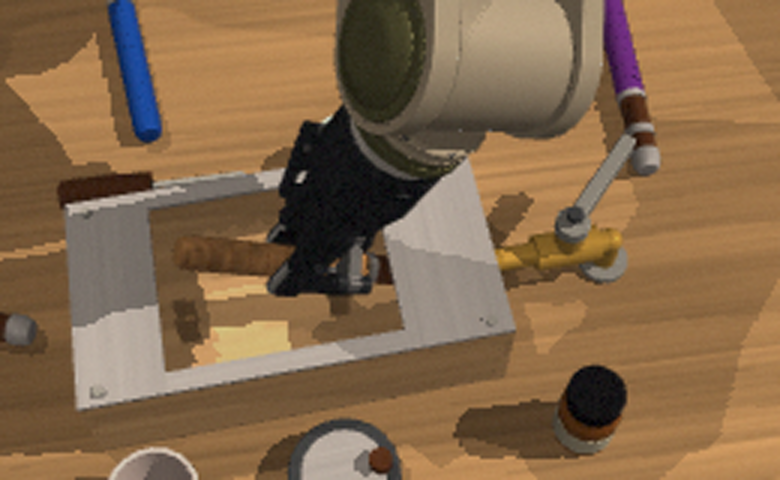

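```bash
python3 -m crank '{"dp":[[0.09,-1.73,1],[0.09,-1.73,1],[0.09,-1.73,1],[0.09,-1.73,1],[0.09,-1.73,1],[0,0,1.5],[0,0,2.5],[0,0,2.5],[0,0,2.5],[0,0,2.5]],"delta_rot":[[0,0,0],[0,0,0],[0,0,0],[0,0,0],[0,0,0],[0,0,0],[0,0,0],[0,0,0],[0,0,0],[0,0,0]],"claw":[255,255,255,255,255,255,255,255,255,255]}' 60
```

```text
time_s: 11.2
eef_pos: [575.5, -205.5, 246.4]
ee_rot: [0.186, 0.664, 0.702, -0.178]
force: [-0.5, -1.0, -0.9]
grip_width: 0.26
```

```bash
python3 -m crank '{"dp":[[0,0,1],[0,0,0.5],[0,0,0],[0,0,0],[0,0,0],[0,0,0]],"delta_rot":[[4,0,0],[4,0,0],[4,0,0],[4,0,0],[0,0,0],[0,0,0]],"claw":[255,255,255,255,255,255]}' 60
python3 -c "
from h import *
from scipy.spatial.transform import Rotation as R
s=sense();print(s['time_s'],tocase(s['eef_pos']),s['force'],s['wrist_torque'],s['grip_width'])
q=s['ee_rot'];M=R.from_quat([q[1],q[2],q[3],q[0]]).as_matrix()
t=s['eef_pos']; g=t-M[:,2]*17.5; x=M[:,0]
c=g+28*x; print('c',tocase(c),'ends',tocase(c+110*x),tocase(c-110*x))
for c in ['scene','top']:
    im,d=capture(c); save(c+'7',im); P=cloud(c,d); q=P.reshape(-1,3); q=q[(d.ravel()>0)&(q[:,2]>80)&(q[:,2]<92)]
    k=np.array([tocase(p) for p in q]); k=k[(k[:,0]>220)&(k[:,0]<310)&(k[:,1]<80)&(k[:,1]>-15)]
    k=k[np.hypot(k[:,0]-215,k[:,1])<90]
    if len(k)>5: print(c,len(k),np.degrees(np.arctan2(k[:,1].mean(),k[:,0].mean()-215)))
    for tg,p in (('handle_cork_end',0),('handle_seat_end',0)): print(tg,[(x['centre'],x['p'],P[int(x['centre'][1]),int(x['centre'][0])].round()) for x in pinpoint(c,tg)[:4]])
"
```

```text
time_s: 11.8
eef_pos: [575.6, -205.9, 260.1]
ee_rot: [0.093, 0.683, 0.72, -0.079]
force: [-0.3, -0.2, -0.6]
grip_width: 0.258
11.8 [-92.33763678  -0.40558265 260.13298513] [-0.31062137 -0.24982627 -0.5581512 ] [ 0.15084361 -0.00396251  0.01401436] 0.25817018834788585
c [-6.09338000e+01 -1.82984773e-01  2.70330999e+02] ends [ 4.57928993e+01 -2.10396753e-01  2.43696230e+02] [-1.67660499e+02 -1.55572793e-01  2.96965768e+02]
scene 167 44.158280640266376
handle_cork_end [([357.6, 136.0], 0.95, array([246., 202.,   0.])), ([81.6, 246.2], 0.68, array([ 499., -513.,   22.])), ([143.0, 199.3], 0.65, array([ 586., -277.,  302.])), ([207.2, 195.5], 0.53, array([ 579., -179.,  281.]))]
handle_seat_end [([375.1, 206.5], 0.85, array([487., 187.,  16.])), ([272.4, 199.3], 0.77, array([578., -70., 245.])), ([174.6, 259.0], 0.55, array([ 553., -305.,    1.]))]
top 250 45.661589568323485
handle_cork_end [([507.0, 244.6], 0.94, array([ 496., -513.,   22.])), ([444.4, 153.0], 0.68, array([ 575., -273.,  306.])), ([362.7, 278.9], 0.68, array([ 401., -215.,    1.])), ([205.2, 189.9], 0.28, array([557., 133.,  47.]))]
handle_seat_end [([372.7, 391.0], 0.74, array([ 183., -240.,   21.])), ([411.1, 207.6], 0.67, array([ 560., -310.,   21.])), ([178.8, 222.2], 0.66, array([486., 188.,  19.]))]
```

View pics/scene7.png

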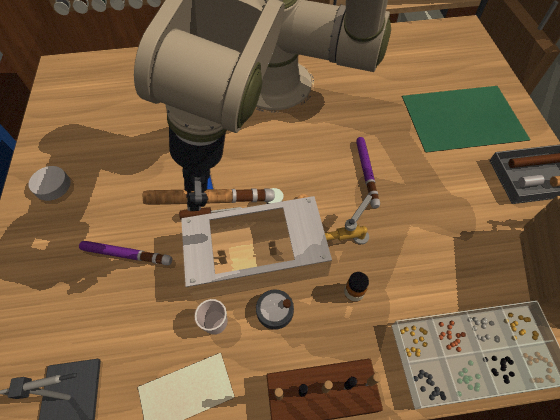

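View pics/top7.png

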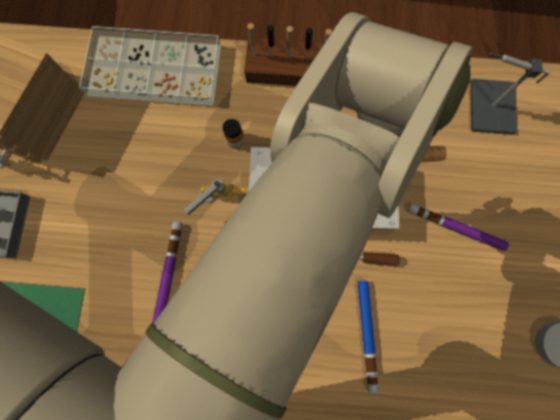

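```bash
python3 -c "
from h import *
s=sense(); print(np.abs(s['dq']).max(),s['grip_width']); print(finish_job())"
```

```text
0.0030382804993153516 0.2605882728922897
the job is handed in; nothing more can be done
None
```

I set the valve to half open, took the cork handle out of the case, and handed the job in with the gripper holding the handle still above the case. No verdict was reported.

- **Valve:** I gripped the lever at about 11°, swung it through an arc to 45° and let go. At the end the depth images put it at 44.2° in the scene view and 45.7° in the top view, well within the 8° allowed.
- **Handle:** I lifted it off the battens, slid it about 25 mm towards the valve and tilted it 30° with the cork end up. Partway, the cork end was at about 136 mm and the seat end at about 26 mm by the tool pose. I then drew it out along its own axis, raised it and partly levelled it. Each force reading taken while drawing it out, after the first lift, was under about 2 N, so it was not forced against the case.
- **Last checks:** By the tool pose the ends are at about 244 mm and 297 mm. The scene camera gives about 245 mm and 302 mm. The arm was motionless at about 11.9 s of the 48 s allowed, still gripping at a commanded 60 N.
- **Bystanders:** In the last pictures every one I could see looks unmoved, but the arm or the handle hid some in each view. The cork ring could not be clearly seen in either, and I did not measure any of them.
- **Failed check:** My first lever check after release failed because the arm blocked the view. I repeated it once the arm was clear, and the result agreed with the figures above.

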